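Fit the sprung roller into the bottle roller

ROBOT

A 7-joint arm with a two-finger parallel gripper is mounted at the origin on a cart in front of the work surface, level with it; the furniture and walls round the work are solid. World frame = base frame: x ahead of the robot, y to its left, z up, the work surface at z = 0. Lengths are in mm, angles in rad, forces in N, time in s.
With the tool pointing down it reaches from about 425 to 800 mm from the base axis. Payload 8.3 kg.
Tool frame: the origin (TCP) lies midway between the tips of the shut fingers; the grasp point (between the pads) lies 19 mm behind it (bot.tcp_to_grasp is the z of the grasp point in the tool frame, in mm); z points along the fingers, y is the direction in which the jaws open and shut (so a half turn about z gives the same grasp; the last joint's range is limited). The gripper opens to 85 mm and grips with 20 to 120 N. Pads are 22 mm wide; open, the fingers measure 114 mm over their backs; the gripper's body (76 mm by 85 mm) begins 54 mm behind the grasp point. The pads swing forward as they close: fully open they stand 13 mm farther back than shut.
Start: joints at [1.268, 0.383, 0.016, 1.37, -0.006, 1.388, -0.046], TCP at [148.482, -607.088, 231.279] pointing down, gripper open.
Joint ranges: [-2.95, 2.95], [-0.25, 2.06], [-1.52, 1.56], [0.18, 2.33], [-1.44, 4.58], [0.02, 2.06], [-3.01, 3.01]. Speed limits (rad/s): [2.39, 2.39, 3.01, 3.01, 3.14, 3.14, 3.14].

INTERFACE

Orientations are given as [roll, pitch, yaw] about the fixed x, y, z axes, in that order (R = Rz(yaw) Ry(pitch) Rx(roll)).
In Python, from rig import bot gives the robot as it stands. The module is installed in compiled form; this text tells all that it offers.
- The arm moves only by the shell command python3 -m jog 'ROWS'. ROWS is JSON, a list of rows, each an object with "travel": the shift along the tool's x, y, z in mm, a list of three; "twist": the turn, a rotation vector about the tool's x, y, z in rad, a list of three; "grip": the closure in counts, from 0 (fully open) to 255 (shut). A call has 1 to 10 rows; each row shifts and turns the commanded pose from where the row before left it, along the tool's axes as they then stand; what a row does not reach is not made up. A row lasts 1/10 s, in which the tool goes at most 50 mm and 8.59 degrees, less where a joint would pass 70% of its speed; a pose out of reach is approached as far as the arm can. A call is refused whole if a number of a shift passes 50 or a number of a turn 0.15, either way. A call with a gripper value outside its range is refused whole. The fingers move at their own pace and stop on an object; the grip force is fixed at half the most. Time passes only in rows, so rows that do not move let the fingers close. It gives the time, the measured TCP pose, the force and the opening at its end, in the units of the state.
- bot.get_obs(): the state, without advancing time (a new reading comes with each control period).
- bot.camera(name): name is "scene" or "top"; returns (picture, depth): 384x512x3 uint8, red, green, blue; 384x512 float32, mm along the optical axis (not along the pixel's ray), 0 where there is no reading.
- bot.camera_params(name): a dict with "fov_y" (degrees; the focal length in pixels is half the picture's height over the tangent of half this angle, whatever the lens; pixels are square), "cx", "cy" (the principal point, pixels), "world_to_cam" (4x4, takes a point from world to camera coordinates). Camera axes: x right, y down, z forward; pixel columns grow to the right and rows downward; lengths in mm; the calibration is good to about 2 mm. A picture is of the moment at which its call begins. camera_params takes no time and is no camera call.
- bot.hand_in(): hands the job in, once; it reports no verdict.
The state is a dict: "time_s": time; "joint_pos": joint angles; "joint_vel": joint speeds; "effort": joint torques, N m; "position": TCP position; "orientation": TCP orientation; "force": force on the tool from outside, world axes, zero at the start; "moment": the same for the moment, N m; "width": finger opening in mm.
Only numpy, scipy, OpenCV 4.12 (cv2) and the standard library are available. Lean on these libraries where they do the work, as an engineer would, in place of code of your own. Each camera call takes 0.05 s, during which the arm holds its last target.

TASK

Take the black roller with the spring-loaded pin out of its grey cradle and fit it into the bottle roller stand: press its sprung pin against the tall blue bracket until the plain end clears the low white bracket, lower it, and let its spring take it back so that both ends sit fully home in their recesses, then let go. Never jam the roller or let it knock hard against the brackets, and leave the small bottle, the marker and the lying tube where they are.

Things in the scene. Friction and masses are not known exactly. Their poses are not given: they have to be found in the camera images.
- roller: Loose black roller, about 0.17 kg, 26 mm in diameter, 110 mm long without its end pins. Origin on its axis, at the middle of the black body; its y axis runs along the axis to the sprung end (blue band). Thin rubber rings (28.4 mm, look only) sit 21 and 34 mm either side of the middle; grip between the inner two.
- sprung_end (a point): Centre of the black body's +y end face (moves with the roller). From it a steel pin 8 mm in diameter with a slippery ball tip (friction about 0.12) stands out 22 mm along the roller's +y. A spring lets it be pushed in by at most 18.5 mm, where it is solid: 3 N to start, then 0.4 N more per mm (10.4 N at the end of the stroke).
- plain_end (a point): Centre of the black body's -y end face (moves with the roller). From it a fixed steel stub, 8 mm in diameter with a flat end, stands out 8 mm along the roller's -y.
- cradle: Fixed grey cradle, 70 x 110 x 52 mm. Origin at the centre of its underside. At the start the roller lies along its y, axis 60 mm above the origin, in two V supports at y = -42 and +42 mm (10 mm thick). Between them it is open for fingers; the base there is 10 mm high.
- stand: Fixed bottle roller stand: white base 12 mm thick, x = -40..110 mm, y = -105..105 mm. Origin on the bench below the roller's place. A fixed drive roller (26 mm) lies along y at x = +75 mm, 60 mm high; its posts reach 78 mm. At x = 0 two brackets 32 mm wide, faces 119 mm apart, share one carriage that is clamped up to 12 mm off centre to +y or -y: not measured, find it by touch.
- seat (a point): Fixed to the stand, at its x = 0, y = 0, z = 60 mm: where the roller's origin lies when seated (its y along the stand's y) if the carriage is centred; else up to 12 mm to either side along y, as the carriage is. Seated, the black body's -y end lies against the white bracket's face and the sprung pin is still pushed in 3 mm.
- blue_face (a point): Fixed to the stand (x = 0, y = +64, z = 60 mm): the blue bracket's face if the carriage is centred. Top at z = 102. In the face is an upright groove 12 mm wide, 3 mm deep, open above; it ends below on a ledge at z = 56 on which the 8 mm pin rests. Just above the ledge (z 56 to 66) a recess goes 7 mm deeper than the groove floor. Above that the pin meets the groove floor.
- white_face (a point): Fixed to the stand (x = 0, y = -55, z = 60 mm): the white bracket's face if the carriage is centred. Groove, ledge, recess as in the blue one, but its top is at z = 69 mm: the black body passes over it with its axis above z = 83. With the pin on the blue groove floor (axis at z = 70 to 97), the stub clears this bracket's groove floor once the pin is pushed in 15 mm (16.5 is right, 18.5 is solid).
- reagent_bottle: Bystander: small white bottle, loose, 41 mm in diameter, 74 mm high. Origin at the centre of its underside.
- marker_1: Bystander: black marker pen with a green band, loose, 11 x 126 x 14 mm, lying on the bench. Origin at the centre of its underside, length along its y.
- tube15_lying: Bystander: loose clear tube with a blue cap lying on the bench, 38 x 120 x 22 mm. Origin at the centre of its underside.

How it is judged (in metres and radians):
On the way, in this order (a step that is already met when the one before it is completed fails the run):
1. the roller is lifted clear of its cradle (height (world z) of roller above 0.085 m), for 0.2 s.
2. the roller is pushed against the stand's brackets with more than 5 N (contact force between roller and stand above 5 N and horizontal distance between roller and stand below 0.03 m), for 0.1 s.
At the end, for the whole second after the job is handed in: The roller sits between the brackets with both ends in their recesses: its origin is 57.5 to 62.5 mm above the stand's origin, within 4 mm of x = 0 and 15 mm of y = 0 in the stand's frame, its axis within 2 degrees of the stand's y axis, released and at rest (z of roller in the frame of stand between 0.0575 and 0.0625 m and x of roller in the frame of stand between -0.004 and 0.004 m and y of roller in the frame of stand between -0.015 and 0.015 m and angle between the y axis of roller and the y axis of stand, either way round below 0.035 rad and linear speed of roller below 0.01 m/s); the robot touches nothing.
It fails at once if the roller is jammed or knocked against the stand with more than 22 N (contact force between roller and stand above 22 N).
It fails at once if the robot pushes on the stand with more than 15 N (contact force between any of the fingers, the arm and stand above 15 N).
It fails at once if the small bottle, the marker or the lying tube is moved by more than 20 mm (distance of any of reagent_bottle, marker_1, tube15_lying from where it was at the start of the episode above 0.02 m).
It also fails if it takes over 42 s, if anything falls off the work surface, if the arm or the gripper's body presses on something with over 40 N, if the wrist force passes 120 N, or if a joint passes its speed limit or range.

## Working session

There is one attempt and no reset: what is moved stays moved. The work goes in short steps, Python scripts to look and compute and a shell command to move; the robot and the scene stay as the last step left them, time stands still between calls to the robot, and variables do not carry over. Pictures are saved under pics/ and viewed, and the job is handed in when it is done.

```bash
mkdir -p pics; python3 - <<'E'
from rig import bot
import cv2, numpy as np
print(bot.get_obs(), bot.tcp_to_grasp)
for n in("scene","top"):
    p,d=bot.camera(n); cv2.imwrite(f"pics/{n}0.png",p[:,:,::-1]); np.save(f"{n}_d.npy",d); np.save(f"{n}_p.npy",p)
    print(n,bot.camera_params(n))
E
```

```text
{'time_s': 0.0, 'joint_pos': array([ 1.26810334,  0.38424175,  0.01636363,  1.37112995, -0.00630769,
        1.38817782, -0.04648667]), 'joint_vel': array([-0.00012311,  0.00010331,  0.00200555,  0.00179165, -0.00022516,
        0.00281004, -0.00284817]), 'effort': array([ 2.69787085e-05, -6.27600574e+01,  8.44074134e-01, -3.71822441e+01,
        1.66143727e-02,  1.41490044e-02,  2.42766805e-05]), 'position': array([ 148.36763448, -606.63573147,  230.28748859]), 'orientation': array([-3.13968478e+00,  2.18500001e-05,  2.39878426e-01]), 'force': array([ 0.92625765, -0.2960741 ,  0.50768599]), 'moment': array([-0.02041272, -0.07367548,  0.03761251]), 'width': 85.26942096239868} -18.700000000000003
scene {'fov_y': 47.13863330915149, 'cx': 260.42788478652784, 'cy': 193.8100391809929, 'world_to_cam': array([[-6.19098319e-01, -7.85185282e-01, -1.41895886e-02,
         4.49255848e+02],
       [-4.42317542e-01,  3.63572178e-01, -8.19860026e-01,
         2.66828266e+02],
       [ 6.48900966e-01, -5.01297660e-01, -5.72388149e-01,
         7.31822523e+02],
       [ 0.00000000e+00,  0.00000000e+00,  0.00000000e+00,
         1.00000000e+00]])}
top {'fov_y': 45.24931329452135, 'cx': 256.3315894859465, 'cy': 190.75270234709416, 'world_to_cam': array([[-8.57653624e-04, -9.99988399e-01, -4.73987309e-03,
         1.14755486e+02],
       [-9.90313623e-01,  1.50744940e-03, -1.38840393e-01,
         5.54613973e+02],
       [ 1.38845928e-01,  4.57488392e-03, -9.90303428e-01,
         1.07947988e+03],
       [ 0.00000000e+00,  0.00000000e+00,  0.00000000e+00,
         1.00000000e+00]])}
```

View pics/scene0.png

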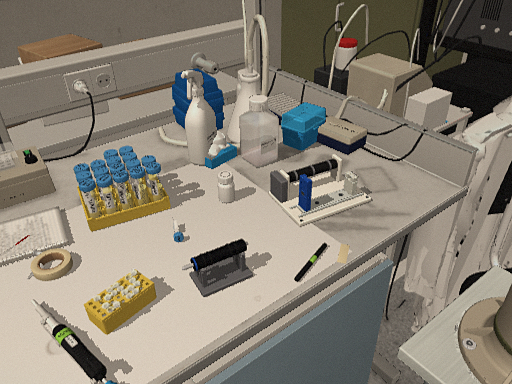

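View pics/top0.png

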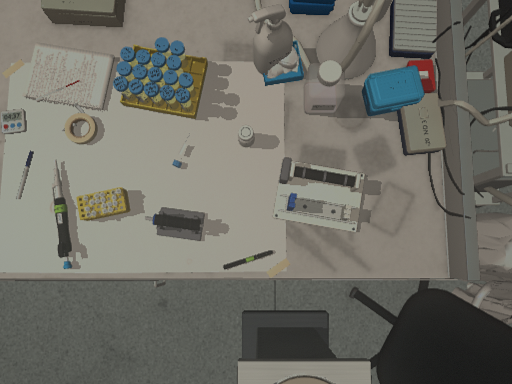

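```bash
python3 - <<'E'
import cv2, numpy as np
p=np.load("top_p.npy")[:,:,::-1]; s=np.load("scene_p.npy")[:,:,::-1]
a=cv2.resize(p[150:250,265:375],None,fx=7,fy=6,interpolation=3)[:600]
a=cv2.resize(p[150:240,265:375],None,fx=6,fy=6,interpolation=3)
b=cv2.resize(p[195:255,135:235],None,fx=7,fy=7,interpolation=3)
c=cv2.resize(s[145:235,260:390],None,fx=6,fy=6,interpolation=3)
d=cv2.resize(s[230:300,170:270],None,fx=7,fy=7,interpolation=3)
for n,i in zip("abcd",(a,b,c,d)): cv2.imwrite(f"pics/z{n}.png",i)
E
```

```text
(no output)
```

View pics/za.png

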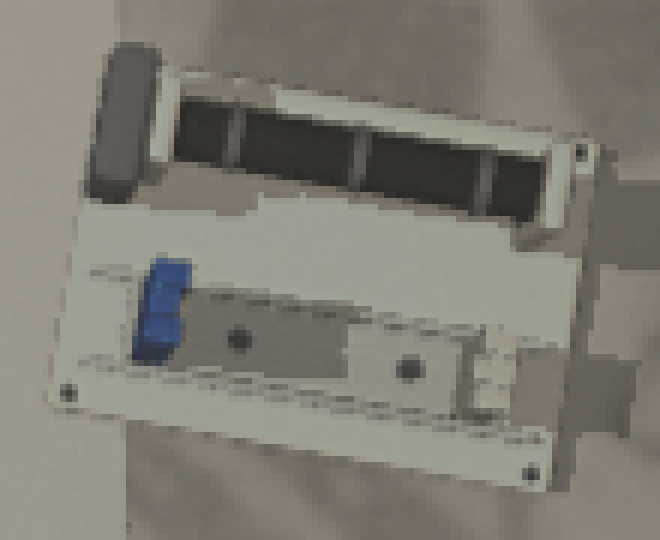

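View pics/zb.png

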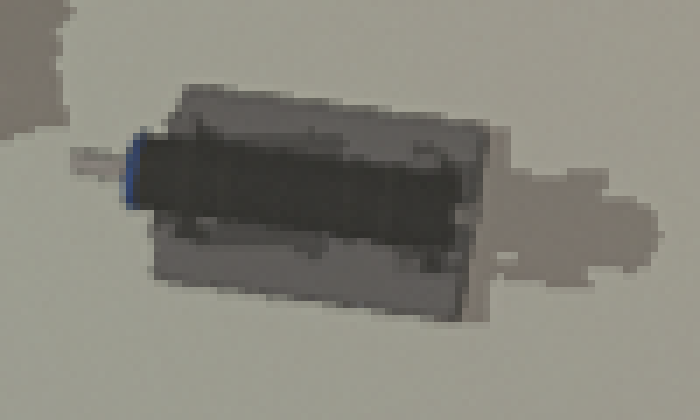

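View pics/zc.png

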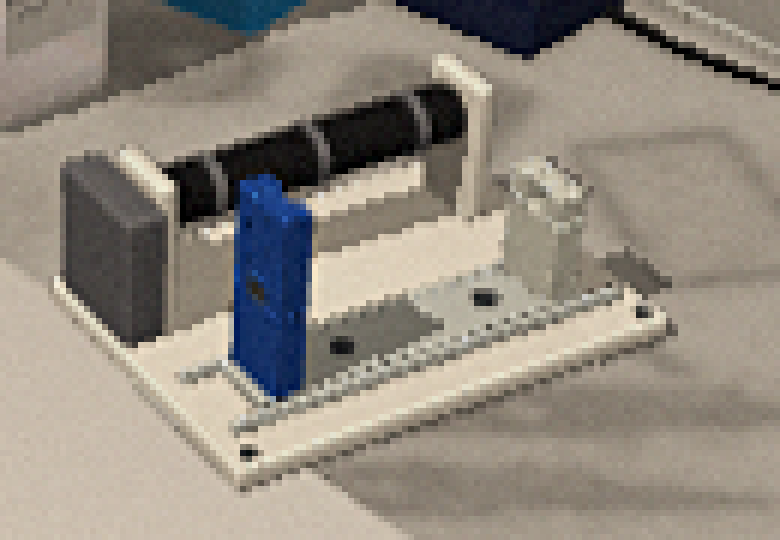

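View pics/zd.png

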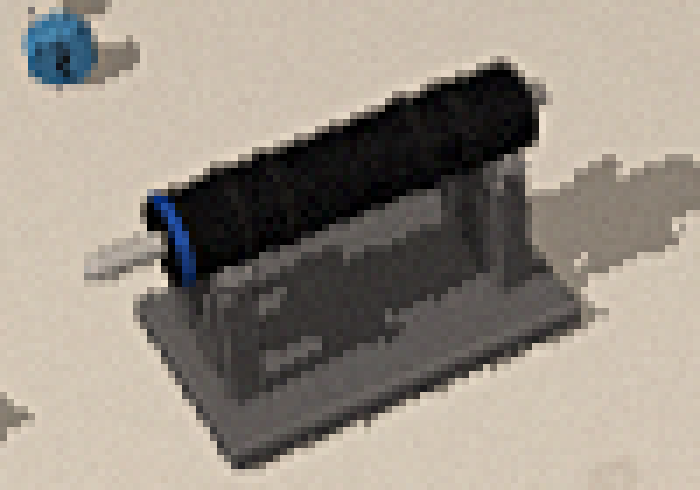

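The overview pictures show the roller's blue band (sprung end) at zoom (135,170) facing left (+y), the same way as the stand's blue bracket at zoom (160,310). Next I measure them.

```bash
cat > h.py <<'E'
import numpy as np,cv2
from rig import bot
def cp(n):
    c=bot.camera_params(n); return 192/np.tan(np.radians(c["fov_y"]/2)),c["cx"],c["cy"],np.array(c["world_to_cam"])
def cloud(n,d):
    f,cx,cy,T=cp(n); v,u=np.mgrid[:384,:512]
    P=np.stack([(u-cx)/f*d,(v-cy)/f*d,d],-1)
    W=(P-T[:3,3])@T[:3,:3]; W[d<=0]=np.nan; return W
def ray(n,u,v,z):
    f,cx,cy,T=cp(n); r=T[:3,:3].T@np.array([(u-cx)/f,(v-cy)/f,1]); o=-T[:3,:3].T@T[:3,3]
    return o+r*(z-o[2])/r[2]
E
python3 - <<'E'
from h import *
for n in("top","scene"):
    p=np.load(f"{n}_p.npy").astype(int);d=np.load(f"{n}_d.npy");W=cloud(n,d)
    box=(135,195,235,255) if n=="top" else (170,230,270,300)
    m=np.zeros(d.shape,bool);m[box[1]:box[3],box[0]:box[2]]=1
    if n=="top": k=m&(p.sum(2)<165)&(W[...,2]>50)
    else: k=m&(p.sum(2)<110)&(W[...,2]>50)
    Q=W[k]; c=Q.mean(0); print(n,"roller",k.sum(),c,"zmax",np.percentile(Q[:,2],[5,50,95]))
    r=cv2.minAreaRect(Q[:,:2].astype(np.float32)); print(r)
    # blue band
    for nm,b in(("band",box),("brk",(280,185,305,215) if n=="top" else (295,165,320,220))):
        b_=np.zeros(d.shape,bool);b_[b[1]:b[3],b[0]:b[2]]=1
        bb=b_&(p[...,2]>p[...,0]+35)&(p[...,2]>p[...,1]+20); print(nm,bb.sum(),np.nanmean(W[bb],0),np.nanmin(W[bb],0),np.nanmax(W[bb],0))
    if n=="top":
        v,u=np.where(k); r=cv2.minAreaRect(np.stack([u,v],1).astype(np.float32)); print(r)
        B=cv2.boxPoints(r); print([ray(n,*q,62).round(1).tolist() for q in B])
# stand features top: corners zoom a /6+ (265,150)
def z(x,y): return x/6+265-.5+.5/6*0,y/6+150-.5
for nm,x,y,h in(("hole1",68,392,12),("hole2",531,473,12),("hole3",581,152,12),("cornBL",50,398,6),("drvL_t",176,98,65),("drvL_b",172,160,65),("drvR_t",545,152,65),("drvR_b",535,222,65)):
    print(nm,ray("top",*z(x,y),h).round(1))
p=np.load("top_p.npy");d=np.load("top_d.npy");W=cloud("top",d)
for u in range(285,365,6):
    print(u,[tuple(W[v,u].round(0).astype(int)) for v in range(195,212,3)])
E
```

```text
top roller 458 [477.05617289 299.74477435  69.89608358] zmax [63.42320158 70.47374532 74.36715156]
((477.6264953613281, 300.1227111816406), (105.74922180175781, 26.520631790161133), 80.94367218017578)
band 11 [484.45464522 354.78896714  71.76209155] [474.73307694 352.9031089   67.62645795] [493.02721553 356.35635365  76.04462971]
brk 77 [525.3955353   32.24532399 100.95251053] [510.26974893  22.93550234  75.30123689] [541.05448246  39.5004654  106.0993833 ]
((177.1899871826172, 221.66998291015625), (45.53767776489258, 11.172287940979004), 8.13010311126709)
[[472.8, 355.5, 62.0], [499.0, 352.5, 62.0], [483.6, 245.7, 62.0], [457.6, 249.0, 62.0]]
scene roller 672 [468.25099019 301.82903823  65.92866967] zmax [54.56273008 67.50965184 72.95364816]
((469.8976135253906, 300.5656433105469), (110.42448425292969, 23.458375930786133), 79.5634994506836)
band 97 [579.48057237 324.51582545  29.04441913] [468.3710121  302.15121403   0.96138548] [632.51428583 354.92704791  73.94542488]
brk 400 [518.22758147  32.26826562  64.31081177] [504.37243361 -14.07301836  16.89490809] [581.35478909  39.7522634
[... 3463 characters left out ...]
525), np.int64(-120), np.int64(12)), (np.int64(512), np.int64(-109), np.int64(67)), (np.int64(510), np.int64(-120), np.int64(12))]
357 [(np.int64(548), np.int64(-136), np.int64(9)), (np.int64(540), np.int64(-136), np.int64(9)), (np.int64(533), np.int64(-135), np.int64(12)), (np.int64(525), np.int64(-134), np.int64(15)), (np.int64(517), np.int64(-134), np.int64(14)), (np.int64(510), np.int64(-134), np.int64(13))]
363 [(np.int64(549), np.int64(-153), np.int64(0)), (np.int64(542), np.int64(-153), np.int64(-1)), (np.int64(534), np.int64(-153), np.int64(0)), (np.int64(527), np.int64(-153), np.int64(-4)), (np.int64(520), np.int64(-154), np.int64(-8)), (np.int64(512), np.int64(-153), np.int64(-3))]
```

```bash
cat > edges.py <<'E'
from h import *
def proj(n,P):
    f,cx,cy,T=cp(n); q=np.asarray(P)@T[:3,:3].T+T[:3,3]; return np.stack([f*q[...,0]/q[...,2]+cx,f*q[...,1]/q[...,2]+cy],-1)
def edge(n,img,A,B,z,off,N=40,w=6,sign=None):
    """line through edge near world segment A-B (at height z), searching +-w mm normal; returns point,dir"""
    A=np.array(A,float);B=np.array(B,float);t=(B-A)/np.linalg.norm(B-A);nn=np.array([-t[1],t[0]])
    s=np.linspace(-w,w,int(w*8)+1);pts=[]
    for k in np.linspace(0.03,.97,N):
        q=A+(B-A)*k+nn*s[:,None]; uv=proj(n,np.c_[q,np.full(len(s),z)]).astype(np.float32)
        val=cv2.remap(img,uv[:,:1].copy(),uv[:,1:].copy(),cv2.INTER_LINEAR)[:,0]
        g=np.gradient(cv2.GaussianBlur(val[:,None],(1,9),2)[:,0]); g=g if sign is None else g*sign
        g=abs(g) if sign is None else g
        i=g.argmax()
        if 2<i<len(s)-3: pts.append(A+(B-A)*k+nn*s[i])
    pts=np.array(pts,np.float32)
    vx,vy,x,y=cv2.fitLine(pts,cv2.DIST_HUBER,0,.01,.01).ravel(); r=abs((pts-[x,y])@[-vy,vx])
    ang=np.degrees(np.arctan2(vy,vx))%180
    print(off,"n",len(pts),"ang %.2f mid (%.1f,%.1f) med res %.2f"%(ang,x,y,np.median(r)))
    return np.array([x,y]),ang
E
python3 - <<'E'
from edges import *
g=cv2.cvtColor(np.load("top_p.npy"),cv2.COLOR_RGB2GRAY).astype(np.float32)
a=np.radians(-9.5);R=np.array([[np.cos(a),-np.sin(a)],[np.sin(a),np.cos(a)]]);o=np.array([514,-34.])
S=lambda x,y:o+R@np.array([x,y])
for nm,P,Q in(("front",(-40,-100),(-40,100)),("left",(-38,105),(40,105)),("right",(-38,-105),(105,-105)),):
    p,ang=edge("top",g,S(*P),S(*Q),12,nm); print(R.T@(p-o))
for nm,P,Q,z in(("drv-",(62,-60),(62,60),60),("drv+",(88,-60),(88,60),60)):
    p,ang=edge("top",g,S(*P),S(*Q),z,nm,w=8); print(R.T@(p-o))
for nm,P,Q,z in(("blue in",(-14,64),(14,64),102),("blue out",(-14,76),(14,76),102),("white in",(-14,-58),(14,-58),69),("white out",(-14,-68),(14,-68),69)):
    p,ang=edge("top",g,S(*P),S(*Q),z,nm,w=8,N=20); print(R.T@(p-o))
for nm,P,Q,z in(("blue -x",(-16,66),(-16,74),102),("blue +x",(16,66),(16,74),102),("wh -x",(-16,-60),(-16,-68),69),("wh+x",(16,-60),(16,-68),69)):
    p,ang=edge("top",g,S(*P),S(*Q),z,nm,w=7,N=12); print(R.T@(p-o))
print("roller")
o=np.array([478,301.])
for nm,P,Q,z in(("-x",(-13,-50),(-13,50),60),("+x",(13,-50),(13,50),60),("+y",(-9,55),(9,55),60),("-y",(-9,-55),(9,-55),60),("cr-x",(-35,-52),(-35,52),10),("cr+x",(35,-52),(35,52),10)):
    p,ang=edge("top",g,S(*P),S(*Q),z,nm,w=6); print(R.T@(p-o))
E
```

```text
front n 40 ang 79.78 mid (475.4,-27.0) med res 0.58
[-39.25083398   0.55031578]
left n 40 ang 170.63 mid (534.2,67.0) med res 0.48
[  3.29466728 102.95157601]
right n 40 ang 169.82 mid (529.8,-142.6) med res 0.55
[  33.48179065 -104.47847105]
drv- n 40 ang 79.42 mid (575.0,-41.5) med res 0.57
[61.37404364  2.69076838]
drv+ n 40 ang 79.93 mid (600.7,-48.7) med res 0.46
[87.98155365 -0.16072019]
blue in n 20 ang 172.61 mid (526.5,23.3) med res 0.54
[ 2.90902449 58.62499443]
blue out n 20 ang 166.56 mid (525.4,41.4) med res 0.51
[-1.24672926 76.27499989]
white in n 20 ang 149.39 mid (505.4,-90.2) med res 1.55
[  0.79909418 -56.83574321]
white out n 20 ang 21.96 mid (505.8,-100.6) med res 2.60
[  2.90905896 -66.99999546]
blue -x n 12 ang 66.56 mid (510.7,37.5) med res 0.19
[-15.07498786  70.00000105]
blue +x n 12 ang 88.95 mid (541.8,32.1) med res 0.07
[16.47501676 69.79491045]
wh -x n 12 ang 88.55 mid (487.0,-93.9) med res 0.06
[-16.77498694 -63.52145225]
wh+x n 12 ang 92.19 mid (519.8,-99.4) med res 0.16
[ 16.52502526 -63.52145107]
roller
-x n 40 ang 82.10 mid (465.3,305.6) med res 0.54
[-13.24999492   2.41026227]
+x n 40 ang 81.33 mid (492.3,302.5) med res 0.73
[13.82499319  3.85639873]
+y n 40 ang 176.39 mid (486.1,359.4) med res 0.38
[-1.64862617 58.97499828]
-y n 40 ang 174.81 mid (469.2,247.9) med res 0.37
[ 4.33828348e-02 -5.38749982e+01]
cr-x n 40 ang 82.30 mid (441.1,295.7) med res 0.53
[-35.50000177 -11.28000202]
cr+x n 40 ang 82.33 mid (514.0,303.6) med res 0.53
[35.04999865  8.522651  ]
```

```bash
cat > plan.py <<'E'
import sys,json
from h import *
def arc(tgt,yawd,n,zend):
    o=bot.get_obs();p=o["position"];yaw=o["orientation"][2]
    r0,a0=np.hypot(*p[:2]),np.arctan2(p[1],p[0]);r1,a1=np.hypot(*tgt),np.arctan2(tgt[1],tgt[0])
    cur=p.copy();y=yaw;y1=np.radians(yawd);print("from",p.round(1),yaw)
    for k in range(1,n+1):
        s=k/n;r=r0+(r1-r0)*s;a=a0+(a1-a0)*s;g=np.array([r*np.cos(a),r*np.sin(a),p[2]+(zend-p[2])*s])
        d=g-cur;tx=np.array([np.cos(y),np.sin(y),0]);ty=np.array([np.sin(y),-np.cos(y),0])
        t=np.round([d@tx,d@ty,-d[2]]).astype(int);tw=-round((y1-y)/(n-k+1),3)
        cur=cur+t[0]*tx+t[1]*ty-np.array([0,0,t[2]]);y-=tw
        print('{"travel":%s,"twist":[0,0,%s],"grip":0},'%(t.tolist(),tw))
    print("end",cur,np.degrees(y))
E
python3 -c "
from plan import *
arc((478.6,302.5),82,28,150)"
```

```text
from [ 148.4 -606.6  230.3] 0.23989535948109886
{"travel":[42, -4, 3],"twist":[0,0,-0.043],"grip":0},
{"travel":[42, -4, 3],"twist":[0,0,-0.043],"grip":0},
{"travel":[41, -6, 3],"twist":[0,0,-0.043],"grip":0},
{"travel":[42, -6, 2],"twist":[0,0,-0.042],"grip":0},
{"travel":[41, -8, 3],"twist":[0,0,-0.043],"grip":0},
{"travel":[40, -8, 3],"twist":[0,0,-0.042],"grip":0},
{"travel":[41, -10, 3],"twist":[0,0,-0.043],"grip":0},
{"travel":[39, -11, 3],"twist":[0,0,-0.042],"grip":0},
{"travel":[40, -11, 3],"twist":[0,0,-0.043],"grip":0},
{"travel":[39, -13, 3],"twist":[0,0,-0.042],"grip":0},
{"travel":[38, -13, 3],"twist":[0,0,-0.043],"grip":0},
{"travel":[39, -14, 2],"twist":[0,0,-0.042],"grip":0},
{"travel":[37, -16, 3],"twist":[0,0,-0.043],"grip":0},
{"travel":[37, -16, 3],"twist":[0,0,-0.042],"grip":0},
{"travel":[37, -17, 3],"twist":[0,0,-0.043],"grip":0},
{"travel":[35, -18, 3],"twist":[0,0,-0.042],"grip":0},
{"travel":[36, -18, 3],"twist":[0,0,-0.043],"grip":0},
{"travel":[35, -20, 3],"twist":[0,0,-0.042],"grip":0},
{"travel":[34, -20, 3],"twist":[0,0,-0.043],"grip":0},
{"travel":[33, -21, 2],"twist":[0,0,-0.042],"grip":0},
{"travel":[33, -22, 3],"twist":[0,0,-0.043],"grip":0},
{"travel":[32, -23, 3],"twist":[0,0,-0.042],"grip":0},
{"travel":[31, -23, 3],"twist":[0,0,-0.043],"grip":0},
{"travel":[31, -24, 3],"twist":[0,0,-0.042],"grip":0},
{"travel":[30, -25, 3],"twist":[0,0,-0.043],"grip":0},
{"travel":[29, -25, 3],"twist":[0,0,-0.042],"grip":0},
{"travel":[29, -26, 2],"twist":[0,0,-0.043],"grip":0},
{"travel":[27, -27, 3],"twist":[0,0,-0.042],"grip":0},
end [478.60046753 302.0222979  150.34511262] 81.98426502312171
```

```bash
python3 -m jog '[{"travel":[42,-4,3],"twist":[0,0,-0.043],"grip":0},{"travel":[42,-4,3],"twist":[0,0,-0.043],"grip":0},{"travel":[41,-6,3],"twist":[0,0,-0.043],"grip":0},{"travel":[42,-6,2],"twist":[0,0,-0.042],"grip":0},{"travel":[41,-8,3],"twist":[0,0,-0.043],"grip":0},{"travel":[40,-8,3],"twist":[0,0,-0.042],"grip":0},{"travel":[41,-10,3],"twist":[0,0,-0.043],"grip":0},{"travel":[39,-11,3],"twist":[0,0,-0.042],"grip":0},{"travel":[40,-11,3],"twist":[0,0,-0.043],"grip":0},{"travel":[39,-13,3],"twist":[0,0,-0.042],"grip":0}]'
python3 -m jog '[{"travel":[38,-13,3],"twist":[0,0,-0.043],"grip":0},{"travel":[39,-14,2],"twist":[0,0,-0.042],"grip":0},{"travel":[37,-16,3],"twist":[0,0,-0.043],"grip":0},{"travel":[37,-16,3],"twist":[0,0,-0.042],"grip":0},{"travel":[37,-17,3],"twist":[0,0,-0.043],"grip":0},{"travel":[35,-18,3],"twist":[0,0,-0.042],"grip":0},{"travel":[36,-18,3],"twist":[0,0,-0.043],"grip":0},{"travel":[35,-20,3],"twist":[0,0,-0.042],"grip":0},{"travel":[34,-20,3],"twist":[0,0,-0.043],"grip":0},{"travel":[33,-21,2],"twist":[0,0,-0.042],"grip":0}]'
python3 -m jog '[{"travel":[33,-22,3],"twist":[0,0,-0.043],"grip":0},{"travel":[32,-23,3],"twist":[0,0,-0.042],"grip":0},{"travel":[31,-23,3],"twist":[0,0,-0.043],"grip":0},{"travel":[31,-24,3],"twist":[0,0,-0.042],"grip":0},{"travel":[30,-25,3],"twist":[0,0,-0.043],"grip":0},{"travel":[29,-25,3],"twist":[0,0,-0.042],"grip":0},{"travel":[29,-26,2],"twist":[0,0,-0.043],"grip":0},{"travel":[27,-27,3],"twist":[0,0,-0.042],"grip":0},{"travel":[0,0,0],"twist":[0,0,0],"grip":0},{"travel":[0,0,0],"twist":[0,0,0],"grip":0}]'
```

```text
time_s: 1.1
position: [479.8, -366.0, 201.6]
orientation: [-3.141, 0.0, 0.668]
force: [0.7, 0.3, 0.4]
width: 85.4
time_s: 2.1
position: [582.8, 13.9, 173.6]
orientation: [-3.141, 0.0, 1.093]
force: [0.4, -0.1, 0.6]
width: 85.3
time_s: 3.1
position: [477.9, 302.3, 151.0]
orientation: [-3.141, 0.0, 1.433]
force: [-0.2, -0.8, -0.0]
width: 85.2
```

```bash
python3 -m jog '[{"travel":[0,0.7,30],"twist":[0,0,0],"grip":0},{"travel":[0,0,30],"twist":[0,0,0],"grip":0},{"travel":[0,0,0],"twist":[0,0,0],"grip":0}]'; python3 - <<'E'
from h import *
for n,b in(("top",(170,255,110,260)),("scene",(180,310,140,300))):
    p,_=bot.camera(n); p=p[b[0]:b[1],b[2]:b[3],::-1]; cv2.imwrite(f"pics/g1{n}.png",cv2.resize(p,None,fx=4,fy=4,interpolation=3))
print(bot.get_obs()["position"])
E
```

```text
time_s: 3.4
position: [478.4, 297.9, 87.3]
orientation: [-3.136, 0.005, 1.428]
force: [-0.2, -0.4, -0.5]
width: 85.7
[480.00109753 300.28133348  91.44907641]
```

View pics/g1top.png

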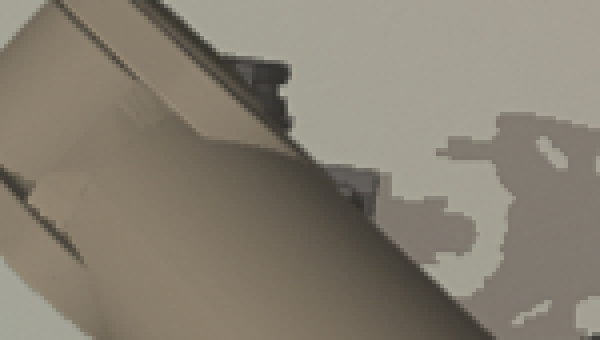

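View pics/g1scene.png

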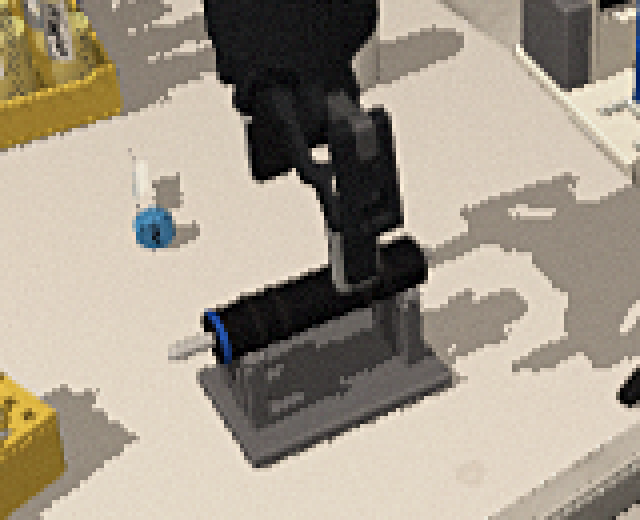

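```bash
python3 - <<'E'
from edges import *
o=bot.get_obs();print(o["position"],o["orientation"],o["force"]);y=o["orientation"][2]
ty=np.array([np.sin(y),-np.cos(y)])
for s in(-1,1):
  for z in(0,13): 
    P=np.r_[o["position"][:2]+s*47*ty,o["position"][2]+z]; u=proj("scene",P); print(s,z,(u-[140,180])*4)
for q in(55,0,-55):
  P=np.array([478.6+q*np.sin(np.radians(8)),302.5+q*np.cos(np.radians(8)),60]); print((proj("scene",P)-[140,180])*4)
E
```

```text
[480.00109753 300.28133348  91.44907641] [-3.14073870e+00  8.66415710e-04  1.42885423e+00] [-0.04002922 -0.15205853  0.72943194]
-1 0 [347.74781031 298.96656491]
-1 13 [346.09472044 277.76508718]
1 0 [263.01015772 187.61793136]
1 13 [260.75730412 167.10080803]
[201.16215023 334.5692766 ]
[306.12999245 293.5383452 ]
[405.76161946 254.59328959]
```

```bash
python3 -m jog '[{"travel":[0,0,20],"twist":[0,0,0],"grip":0},{"travel":[0,0,20],"twist":[0,0,0],"grip":0},{"travel":[0,0,12],"twist":[0,0,0],"grip":0},{"travel":[0,0,0],"twist":[0,0,0],"grip":0},{"travel":[0,0,0],"twist":[0,0,0],"grip":0},{"travel":[0,0,0],"twist":[0,0,0],"grip":0}]'
```

```text
time_s: 4.1
position: [480.3, 302.0, 40.8]
orientation: [3.14, -0.001, 1.431]
force: [-0.1, 1.3, 0.9]
width: 85.1
```

```bash
python3 -m jog '[{"travel":[0,-1,2],"twist":[0,0,0],"grip":100},{"travel":[0,0,0],"twist":[0,0,0],"grip":130},{"travel":[0,0,0],"twist":[0,0,0],"grip":140},{"travel":[0,0,0],"twist":[0,0,0],"grip":150}]';python3 -m jog '[{"travel":[0,0,0],"twist":[0,0,0],"grip":165},{"travel":[0,0,0],"twist":[0,0,0],"grip":180},{"travel":[0,0,0],"twist":[0,0,0],"grip":200},{"travel":[0,0,0],"twist":[0,0,0],"grip":230},{"travel":[0,0,0],"twist":[0,0,0],"grip":255},{"travel":[0,0,0],"twist":[0,0,0],"grip":255}]'
```

```text
time_s: 4.5
position: [478.5, 301.7, 37.5]
orientation: [3.141, -0.0, 1.431]
force: [-0.4, 0.8, -0.7]
width: 35.3
time_s: 5.1
position: [477.6, 301.8, 37.5]
orientation: [-3.141, 0.0, 1.431]
force: [-5.5, -1.5, 5.3]
width: 24.6
```

```bash
python3 -m jog '[{"travel":[0,0,-5],"twist":[0,0,0],"grip":255},{"travel":[0,0,-10],"twist":[0,0,0],"grip":255},{"travel":[0,0,-20],"twist":[0,0,0],"grip":255},{"travel":[0,0,-25],"twist":[0,0,0],"grip":255},{"travel":[0,0,-25],"twist":[0,0,0],"grip":255},{"travel":[0,0,-15],"twist":[0,0,0],"grip":255},{"travel":[0,0,0],"twist":[0,0,0],"grip":255},{"travel":[0,0,0],"twist":[0,0,0],"grip":255},{"travel":[0,0,0],"twist":[0,0,0],"grip":255}]'; python3 - <<'E'
from h import *
for n,b in(("scene",(150,300,130,300)),):
    p,_=bot.camera(n); p=p[b[0]:b[1],b[2]:b[3],::-1]; cv2.imwrite(f"pics/g2{n}.png",cv2.resize(p,None,fx=4,fy=4,interpolation=3))
o=bot.get_obs();print(o["position"],o["orientation"],o["force"],o["moment"])
E
```

```text
time_s: 6.0
position: [477.9, 301.0, 135.9]
orientation: [-3.14, 0.001, 1.431]
force: [0.9, -0.4, -1.6]
width: 24.8
[477.82251022 301.02428929 135.9065051 ] [-3.13972999e+00  1.38777587e-03  1.43082265e+00] [-0.78904796  0.67981224 -1.92555321] [ 0.0281404  -0.00930452 -0.04249849]
```

View pics/g2scene.png

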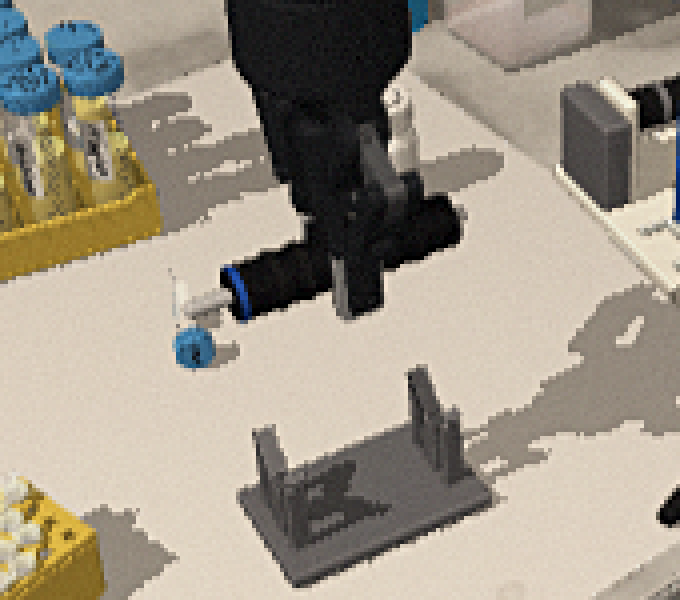

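```bash
python3 - <<'E'
from edges import *
o=bot.get_obs();t=o["position"];y=o["orientation"][2];tx=np.array([np.cos(y),np.sin(y)]);ty=np.array([np.sin(y),-np.cos(y)])
for s in(-77,-63,-55,0,55,77):
    P=np.r_[t[:2]+s*tx,t[2]+22.5]; print(s,((proj("scene",P)-[130,150])*4).round(0))
for u,v in((236,293),(185,308),(455,222)):
    q=ray("scene",u/4+130,v/4+150,t[2]+22.5); print((q[:2]-t[:2])@tx,(q[:2]-t[:2])@ty)
E
```

```text
-77 [482. 201.]
-63 [456. 210.]
-55 [441. 215.]
0 [334. 252.]
55 [221. 292.]
77 [174. 308.]
49.84995818666016 -4.2104484753335285
73.03734230506734 -2.3568038660226795
-57.972245611892696 -8.123349667680467
```

```bash
python3 -m jog '[{"travel":[-20,4,0],"twist":[0,0,0],"grip":255},{"travel":[-40,9,0],"twist":[0,0,0],"grip":255},{"travel":[-45,10,0],"twist":[0,0,0],"grip":255},{"travel":[-45,11,0],"twist":[0,0,0],"grip":255},{"travel":[-45,11,0],"twist":[0,0,0],"grip":255},{"travel":[-45,11,0],"twist":[0,0,0],"grip":255},{"travel":[-45,10,0],"twist":[0,0,0],"grip":255},{"travel":[-40,9,0],"twist":[0,0,0],"grip":255},{"travel":[-22,5,0],"twist":[0,0,0],"grip":255},{"travel":[-10.5,1.5,0],"twist":[0,0,0.037],"grip":255}]'
python3 -m jog '[{"travel":[0,0,0],"twist":[0,0,0],"grip":255},{"travel":[0,0,0],"twist":[0,0,0],"grip":255},{"travel":[0,0,0],"twist":[0,0,0],"grip":255}]'
python3 - <<'E'
from h import *
p,_=bot.camera("scene"); np.save("s3.npy",p);p=p[110:240,240:400,::-1]; cv2.imwrite(f"pics/g3scene.png",cv2.resize(p,None,fx=4,fy=4,interpolation=3))
p,_=bot.camera("top"); np.save("t3.npy",p);p=p[140:250,240:390,::-1]; cv2.imwrite(f"pics/g3top.png",cv2.resize(p,None,fx=4,fy=4,interpolation=3))
o=bot.get_obs();print(o["position"],o["orientation"],o["force"],o["moment"])
E
```

```text
time_s: 7.05
position: [508.6, -66.9, 136.2]
orientation: [-3.14, 0.001, 1.388]
force: [0.4, -0.3, -1.3]
width: 24.3
time_s: 7.35
position: [509.3, -61.5, 137.3]
orientation: [-3.141, -0.001, 1.397]
force: [0.4, -1.0, -0.6]
width: 24.4
[509.34697919 -62.01555916 137.35201892] [-3.14157735e+00 -4.57845741e-04  1.39668484e+00] [-0.14187664  0.19618776 -1.32297584] [-0.03918972 -0.0473302  -0.0654069 ]
```

View pics/g3scene.png

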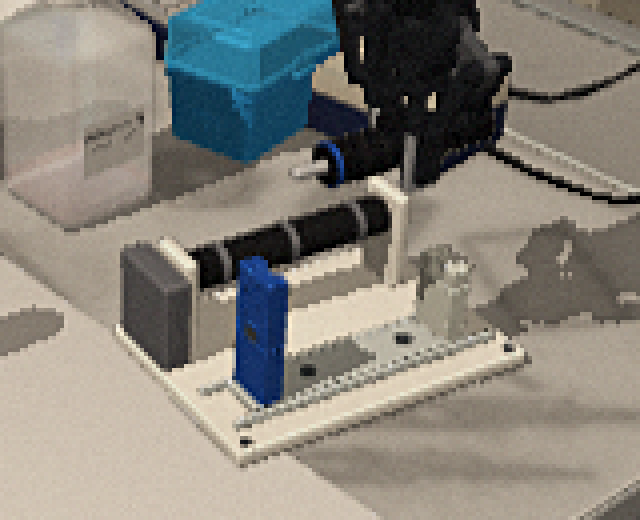

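View pics/g3top.png

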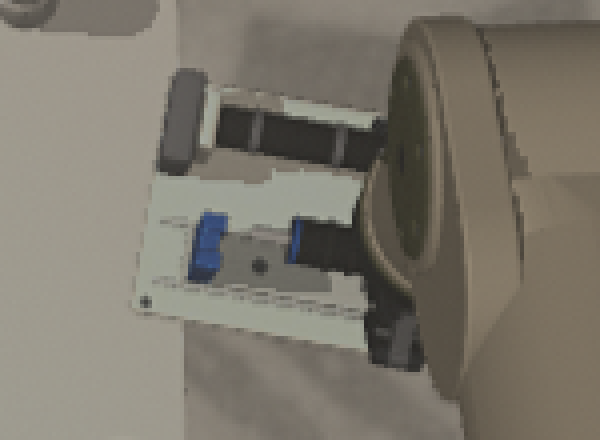

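```bash
python3 - <<'E'
import numpy as np,cv2
t=np.load("t3.npy")[185:220,275:345,::-1].astype(float)
t=np.clip((t-20)*1.6,0,255).astype(np.uint8)
cv2.imwrite("pics/g3z.png",cv2.resize(t,None,fx=11,fy=11,interpolation=cv2.INTER_NEAREST))
E
```

```text
(no output)
```

View pics/g3z.png

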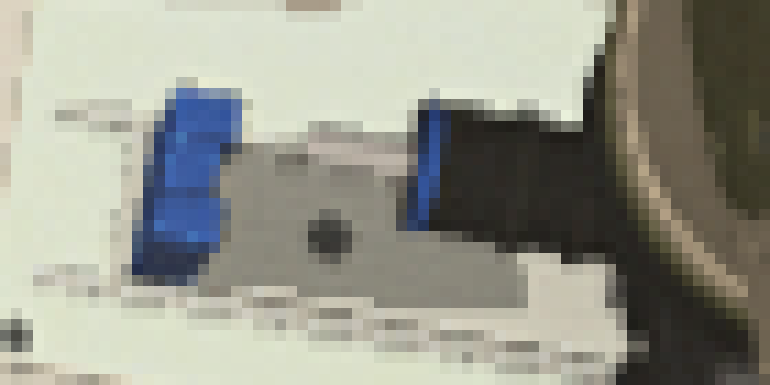

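```bash
cat > st.py <<'E'
from edges import *
O=np.array([514.65,-34.7]);a=np.radians(-10.15);RS=np.array([[np.cos(a),-np.sin(a)],[np.sin(a),np.cos(a)]])
def tostand(P): return RS.T@(np.asarray(P)[:2]-O)
E
python3 - <<'E'
from st import *
z=lambda x,y:(275+x/11-.5,185+y/11-.5)
for nm,x,y,h in(("end top",420,103,160),("end bot",406,231,160),("pin tip",310,148,160),("pin end",410,166,160),("br in1",241,98,102),("br in2",240,145,102),("br in3",222,200,102),("br in4",221,238,102),("grooveC",230,168,102),("br out1",174,90,102),("br out2",150,235,102)):
    print(nm,tostand(ray("top",*z(x,y),h)).round(1))
print(tostand(bot.get_obs()["position"]))
E
```

```text
end top [11.2 29. ]
end bot [-14.2  27.7]
pin tip [-1.3 48.8]
pin end [-1.4 29. ]
br in1 [14.6 60.4]
br in2 [ 4.8 59. ]
br in3 [-7.2 60.8]
br in4 [-15.   59.7]
grooveC [-0.3 60.2]
br out1 [13.8 74.4]
br out2 [-17.   74.2]
[ -0.40632104 -27.82259344]
```

```bash
python3 -m jog '[{"travel":[0,0.5,15],"twist":[0,0,0.003],"grip":255},{"travel":[0,0,25],"twist":[0,0,0],"grip":255},{"travel":[0,0,20],"twist":[0,0,0],"grip":255},{"travel":[0,0,10],"twist":[0,0,0],"grip":255},{"travel":[0,0,0],"twist":[0,0,0],"grip":255},{"travel":[0,0,0],"twist":[0,0,0],"grip":255},{"travel":[0,0,0],"twist":[0,0,0],"grip":255},{"travel":[0,0,0],"twist":[0,0,0],"grip":255}]'
python3 - <<'E'
from st import *
p,_=bot.camera("scene"); np.save("s4.npy",p);p=p[140:230,270:390,::-1]; cv2.imwrite(f"pics/g4scene.png",cv2.resize(p,None,fx=6,fy=6,interpolation=3))
p,_=bot.camera("top"); np.save("t4.npy",p);t=np.clip((p[185:220,275:345,::-1].astype(float)-20)*1.6,0,255).astype(np.uint8)
cv2.imwrite("pics/g4z.png",cv2.resize(t,None,fx=11,fy=11,interpolation=cv2.INTER_NEAREST))
o=bot.get_obs();print(o["position"],o["orientation"],o["force"],o["moment"],tostand(o["position"]))
E
```

```text
time_s: 8.25
position: [510.5, -63.9, 68.3]
orientation: [3.14, -0.0, 1.391]
force: [0.0, 0.5, -1.5]
width: 24.4
[510.25752481 -63.93717241  68.01982478] [3.14031240e+00 2.73173890e-06 1.39070582e+00] [-0.47712561 -0.52294707  0.02812985] [ 0.03704538 -0.02714783 -0.02305147] [  0.82861217 -29.55367136]
```

View pics/g4scene.png

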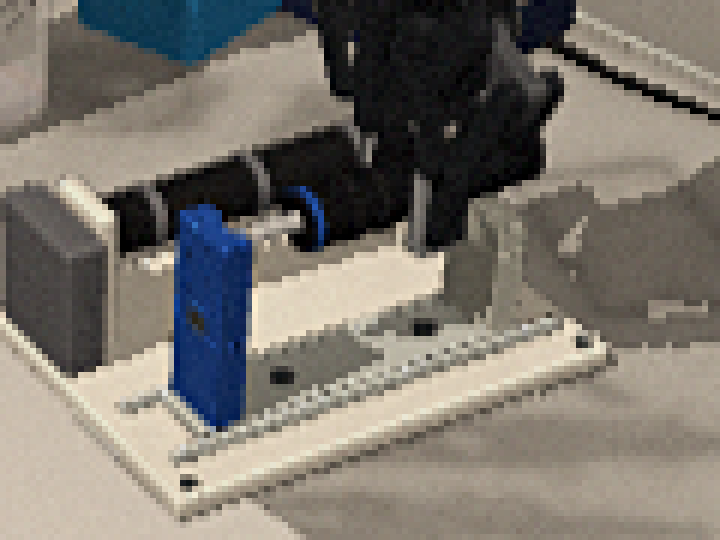

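View pics/g4z.png

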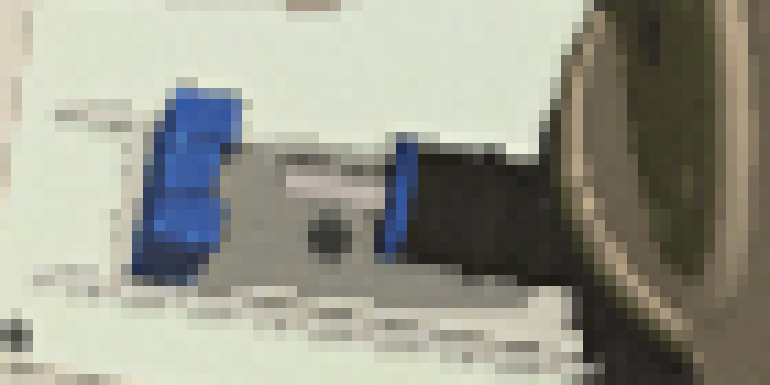

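```bash
python3 - <<'E'
from st import *
z=lambda x,y:(275+x/11-.5,185+y/11-.5)
for nm,x,y,h in(("end top",400,137,90),("end bot",380,260,90),("pin a",287,178,90),("pin b",375,187,90),("br in1",241,90,102),("br in4",221,238,102),("br out1",175,90,102),("groove1",240,150,102),("groove2",223,192,102)):
    print(nm,tostand(ray("top",*z(x,y),h)).round(1))
p=np.load("t4.npy").astype(int)
for v in range(192,210): print(v,[ (int(r),int(b)) for r,_,b in p[v,292:312]])
E
```

```text
end top [14.  25.5]
end bot [-12.3  25.4]
pin a [ 1.3 47.4]
pin b [ 2.7 28.9]
br in1 [16.2 60.6]
br in4 [-15.   59.7]
br out1 [13.8 74.2]
groove1 [ 3.8 58.8]
groove2 [-5.5 60.8]
192 [(139, 127), (165, 151), (164, 151), (163, 151), (161, 151), (159, 150), (158, 149), (157, 149), (158, 149), (157, 146), (157, 147), (157, 148), (157, 148), (158, 149), (157, 148), (157, 149), (157, 149), (158, 149), (157, 147), (158, 147)]
193 [(81, 127), (98, 130), (103, 128), (104, 121), (123, 125), (162, 151), (159, 151), (158, 149), (159, 150), (158, 148), (157, 147), (157, 149), (157, 150), (158, 149), (158, 150), (157, 148), (157, 149), (158, 148), (157, 147), (157, 146)]
194 [(54, 122), (55, 119), (58, 119), (56, 116), (77, 121), (138, 127), (159, 149), (158, 148), (158, 148), (158, 147), (158, 149), (158, 150), (157, 149), (157, 149), (157, 149), (157, 149), (157, 150), (158, 149), (157, 149), (157, 148)]
195 [(56, 119), (58, 120), (55, 118), (53, 119), (80, 126), (158, 143), (160, 149), (159, 149), (158, 149), (158, 149), (157, 149), (157, 149), (157, 149), (158, 149), (157, 149), (157, 148), (1
[... 2524 characters left out ...]
05, 94), (46, 55), (52, 106), (51, 91)]
207 [(54, 88), (51, 82), (66, 96), (107, 94), (107, 97), (108, 98), (107, 98), (106, 98), (107, 97), (108, 99), (106, 97), (72, 66), (56, 53), (56, 54), (72, 66), (107, 98), (103, 93), (43, 54), (47, 94), (47, 57)]
208 [(49, 64), (60, 68), (106, 98), (111, 100), (109, 100), (108, 98), (107, 98), (106, 97), (107, 98), (107, 97), (107, 97), (101, 92), (84, 78), (79, 73), (104, 95), (111, 100), (106, 96), (77, 80), (65, 83), (61, 56)]
209 [(55, 69), (89, 89), (111, 99), (109, 98), (108, 99), (109, 99), (108, 99), (109, 99), (110, 100), (109, 98), (110, 100), (108, 97), (104, 95), (103, 93), (109, 99), (108, 98), (107, 97), (104, 96), (102, 95), (102, 91)]
```

```bash
python3 -m jog '[{"travel":[0,-1.2,0],"twist":[0,0,0],"grip":255},{"travel":[4,0,0],"twist":[0,0,0],"grip":255},{"travel":[4,0,0],"twist":[0,0,0],"grip":255},{"travel":[0,0,0],"twist":[0,0,0],"grip":255},{"travel":[0,0,0],"twist":[0,0,0],"grip":255},{"travel":[0,0,0],"twist":[0,0,0],"grip":255}]'
python3 - <<'E'
from st import *
p,_=bot.camera("top"); np.save("t5.npy",p);t=np.clip((p[185:220,275:345,::-1].astype(float)-20)*1.6,0,255).astype(np.uint8)
cv2.imwrite("pics/g5z.png",cv2.resize(t,None,fx=11,fy=11,interpolation=cv2.INTER_NEAREST))
o=bot.get_obs();print(o["position"],o["orientation"],o["force"],o["moment"],tostand(o["position"]))
E
```

```text
time_s: 8.95
position: [510.0, -55.8, 67.3]
orientation: [-3.142, -0.0, 1.391]
force: [-0.1, -0.6, -0.6]
width: 24.4
[510.01995686 -55.87983278  67.2911492 ] [-3.14153908e+00 -9.04152998e-06  1.39070798e+00] [ 0.37341768  0.45814874 -1.02149724] [ 0.04129197 -0.02980385  0.02478485] [ -0.82514891 -21.66429655]
```

View pics/g5z.png

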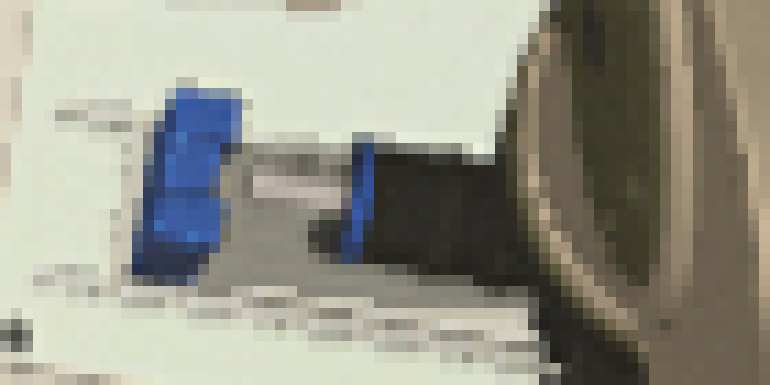

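```bash
python3 -m jog '[{"travel":[2,0,0],"twist":[0,0,0],"grip":255},{"travel":[2,0,0],"twist":[0,0,0],"grip":255},{"travel":[0,0,0],"twist":[0,0,0],"grip":255},{"travel":[0,0,0],"twist":[0,0,0],"grip":255}]'
python3 -m jog '[{"travel":[1,0,0],"twist":[0,0,0],"grip":255},{"travel":[1,0,0],"twist":[0,0,0],"grip":255},{"travel":[0,0,0],"twist":[0,0,0],"grip":255},{"travel":[0,0,0],"twist":[0,0,0],"grip":255}]'
python3 -m jog '[{"travel":[1,0,0],"twist":[0,0,0],"grip":255},{"travel":[1,0,0],"twist":[0,0,0],"grip":255},{"travel":[0,0,0],"twist":[0,0,0],"grip":255},{"travel":[0,0,0],"twist":[0,0,0],"grip":255}]'
```

```text
time_s: 9.4
position: [510.8, -51.7, 67.3]
orientation: [3.142, -0.0, 1.391]
force: [-0.0, 0.6, -1.5]
width: 24.6
time_s: 9.8
position: [511.1, -49.8, 67.3]
orientation: [-3.142, -0.0, 1.391]
force: [-0.9, 0.9, -1.0]
width: 24.3
time_s: 10.2
position: [511.4, -48.4, 67.3]
orientation: [-3.141, 0.0, 1.39]
force: [-0.6, -3.7, -0.9]
width: 24.2
```

```bash
python3 -m jog '[{"travel":[2,0,0],"twist":[0,0,0],"grip":255},{"travel":[2,0,0],"twist":[0,0,0],"grip":255},{"travel":[0,0,0],"twist":[0,0,0],"grip":255},{"travel":[0,0,0],"twist":[0,0,0],"grip":255}]'
python3 -m jog '[{"travel":[2,0,0],"twist":[0,0,0],"grip":255},{"travel":[2,0,0],"twist":[0,0,0],"grip":255},{"travel":[0,0,0],"twist":[0,0,0],"grip":255},{"travel":[0,0,0],"twist":[0,0,0],"grip":255}]'
python3 -c "
from st import *
o=bot.get_obs();print(o['position'],tostand(o['position']),o['force'],o['moment'])"
```

```text
time_s: 10.6
position: [512.2, -44.2, 67.3]
orientation: [3.142, 0.0, 1.391]
force: [-1.2, -5.2, -0.4]
width: 24.4
time_s: 11.0
position: [512.7, -40.7, 67.2]
orientation: [-3.141, 0.001, 1.39]
force: [-1.1, -6.3, -1.4]
width: 24.7
[512.73768987 -40.74189905  67.24688867] [-0.81764354 -6.28434032] [-1.10185546 -6.29418776 -1.39540953] [-1.22953327  0.24766564 -0.02206498]
```

```bash
python3 -m jog '[{"travel":[2,0,0],"twist":[0,0,0],"grip":255},{"travel":[2,0,0],"twist":[0,0,0],"grip":255},{"travel":[1,0,0],"twist":[0,0,0],"grip":255},{"travel":[0,0,0],"twist":[0,0,0],"grip":255},{"travel":[0,0,0],"twist":[0,0,0],"grip":255}]'
python3 -m jog '[{"travel":[1,0,0],"twist":[0,0,0],"grip":255},{"travel":[1,0,0],"twist":[0,0,0],"grip":255},{"travel":[0,0,0],"twist":[0,0,0],"grip":255},{"travel":[0,0,0],"twist":[0,0,0],"grip":255},{"travel":[0,0,0],"twist":[0,0,0],"grip":255}]'
python3 - <<'E'
from st import *
p,_=bot.camera("scene"); p=p[140:230,270:390,::-1]; cv2.imwrite(f"pics/g6scene.png",cv2.resize(p,None,fx=6,fy=6,interpolation=3))
p,_=bot.camera("top"); np.save("t6.npy",p);t=np.clip((p[185:220,275:345,::-1].astype(float)-20)*1.6,0,255).astype(np.uint8)
cv2.imwrite("pics/g6z.png",cv2.resize(t,None,fx=11,fy=11,interpolation=cv2.INTER_NEAREST))
o=bot.get_obs();print(o["position"],o["orientation"],o["force"],o["moment"],tostand(o["position"]))
E
```

```text
time_s: 11.5
position: [513.5, -36.5, 67.2]
orientation: [-3.141, 0.001, 1.39]
force: [-2.8, -9.1, -0.6]
width: 24.7
time_s: 12.0
position: [513.8, -34.8, 67.2]
orientation: [-3.141, 0.002, 1.389]
force: [-2.0, -8.9, -0.6]
width: 24.2
[513.78889449 -34.76273594  67.19093609] [-3.14110668e+00  1.70244584e-03  1.38942090e+00] [-1.67138047 -8.51306205 -0.84084625] [-1.7052495   0.37227948  0.03580363] [-0.83657332 -0.21350312]
```

View pics/g6scene.png

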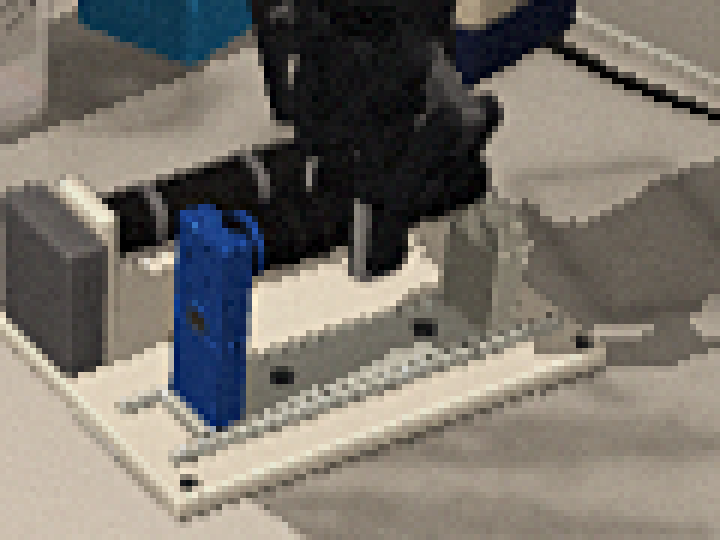

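View pics/g6z.png

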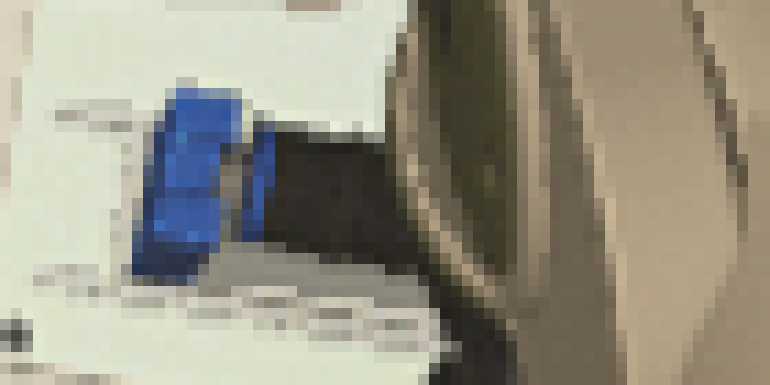

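```bash
python3 -m jog '[{"travel":[1,0,0],"twist":[0,0,0],"grip":255},{"travel":[1.3,0,0],"twist":[0,0,0],"grip":255},{"travel":[0,0,0],"twist":[0,0,0],"grip":255},{"travel":[0,0,0],"twist":[0,0,0],"grip":255},{"travel":[0,0,0],"twist":[0,0,0],"grip":255}]'
python3 -c "
from st import *
bot.camera('top')
o=bot.get_obs();print(o['position'],tostand(o['position']),o['force'],o['moment'])"
```

```text
time_s: 12.6
position: [514.1, -32.8, 67.2]
orientation: [-3.141, 0.002, 1.389]
force: [-2.3, -9.6, 0.0]
width: 24.3
[514.1064362  -32.84325011  67.17561998] [-0.86226413  1.73190136] [-2.74199469 -9.49749097 -0.34714707] [-1.84901733  0.4457761   0.03107124]
```

```bash
python3 -m jog '[{"travel":[0,0,4],"twist":[0,0,0],"grip":255},{"travel":[0,0,4],"twist":[0,0,0],"grip":255},{"travel":[0,0,4],"twist":[0,0,0],"grip":255},{"travel":[0,0,0],"twist":[0,0,0],"grip":255},{"travel":[0,0,0],"twist":[0,0,0],"grip":255},{"travel":[0,0,0],"twist":[0,0,0],"grip":255}]'
python3 -m jog '[{"travel":[0,0,1.5],"twist":[0,0,0],"grip":255},{"travel":[0,0,1.5],"twist":[0,0,0],"grip":255},{"travel":[0,0,0],"twist":[0,0,0],"grip":255},{"travel":[0,0,0],"twist":[0,0,0],"grip":255}]'
python3 -m jog '[{"travel":[0,0,1.5],"twist":[0,0,0],"grip":255},{"travel":[0,0,1.5],"twist":[0,0,0],"grip":255},{"travel":[0,0,0],"twist":[0,0,0],"grip":255},{"travel":[0,0,0],"twist":[0,0,0],"grip":255}]'
```

```text
time_s: 13.25
position: [514.3, -33.0, 55.1]
orientation: [-3.141, 0.002, 1.389]
force: [-1.6, -9.4, -2.9]
width: 24.4
time_s: 13.65
position: [514.5, -32.9, 52.3]
orientation: [3.141, 0.002, 1.389]
force: [-0.9, -9.8, -0.2]
width: 24.5
time_s: 14.05
position: [514.6, -32.9, 49.4]
orientation: [3.141, 0.002, 1.389]
force: [-0.3, -10.3, 0.1]
width: 24.5
```

```bash
python3 -m jog '[{"travel":[0,0,1.5],"twist":[0,0,0],"grip":255},{"travel":[0,0,1.5],"twist":[0,0,0],"grip":255},{"travel":[0,0,0],"twist":[0,0,0],"grip":255},{"travel":[0,0,0],"twist":[0,0,0],"grip":255}]'
python3 -m jog '[{"travel":[0,0,1.5],"twist":[0,0,0],"grip":255},{"travel":[0,0,1.5],"twist":[0,0,0],"grip":255},{"travel":[0,0,0],"twist":[0,0,0],"grip":255},{"travel":[0,0,0],"twist":[0,0,0],"grip":255}]'
python3 -m jog '[{"travel":[0,0,1.5],"twist":[0,0,0],"grip":255},{"travel":[0,0,1.5],"twist":[0,0,0],"grip":255},{"travel":[0,0,0],"twist":[0,0,0],"grip":255},{"travel":[0,0,0],"twist":[0,0,0],"grip":255}]'
```

```text
time_s: 14.45
position: [514.7, -32.9, 46.4]
orientation: [3.141, 0.002, 1.389]
force: [-1.4, -10.2, -0.5]
width: 24.1
time_s: 14.85
position: [514.6, -32.5, 43.3]
orientation: [3.141, 0.001, 1.389]
force: [-0.1, -8.9, -3.8]
width: 24.4
time_s: 15.25
position: [514.4, -32.1, 40.1]
orientation: [-3.141, 0.001, 1.39]
force: [-0.0, -6.4, -3.2]
width: 24.4
```

```bash
python3 -m jog '[{"travel":[0,0,1],"twist":[0,0,0],"grip":255},{"travel":[0,0,0],"twist":[0,0,0],"grip":255},{"travel":[0,0,0],"twist":[0,0,0],"grip":255}]'
python3 -m jog '[{"travel":[0,0,1],"twist":[0,0,0],"grip":255},{"travel":[0,0,0],"twist":[0,0,0],"grip":255},{"travel":[0,0,0],"twist":[0,0,0],"grip":255}]'
python3 - <<'E'
from st import *
p,_=bot.camera("scene"); p=p[140:230,270:390,::-1]; cv2.imwrite(f"pics/g7scene.png",cv2.resize(p,None,fx=6,fy=6,interpolation=3))
o=bot.get_obs();print(o["position"],o["orientation"],o["force"],o["moment"],tostand(o["position"]))
E
```

```text
time_s: 15.55
position: [514.4, -32.0, 39.3]
orientation: [-3.141, 0.001, 1.39]
force: [-1.1, -7.0, -0.6]
width: 24.5
time_s: 15.85
position: [514.5, -32.0, 38.4]
orientation: [3.142, 0.001, 1.39]
force: [-1.6, -7.3, -0.3]
width: 24.5
[514.52273168 -31.95985038  38.37190989] [3.14153903e+00 1.00278049e-03 1.38977043e+00] [-1.98797546 -7.07957481 -0.29651554] [-1.37519732  0.20712036 -0.01174588] [-0.6081616   2.67483769]
```

View pics/g7scene.png

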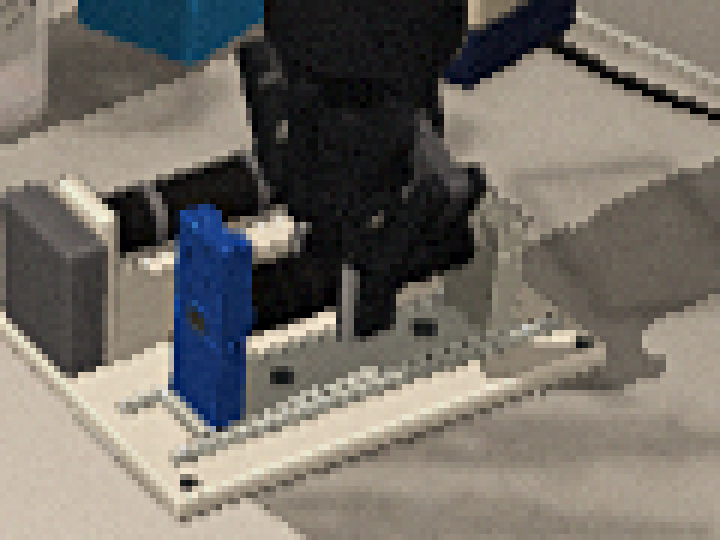

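```bash
python3 -m jog '[{"travel":[-1,0,0.3],"twist":[0,0,0],"grip":255},{"travel":[-1,0,0],"twist":[0,0,0],"grip":255},{"travel":[0,0,0],"twist":[0,0,0],"grip":255},{"travel":[0,0,0],"twist":[0,0,0],"grip":255}]'
python3 -m jog '[{"travel":[-1,0,0],"twist":[0,0,0],"grip":255},{"travel":[-0.5,0,0],"twist":[0,0,0],"grip":255},{"travel":[0,0,0],"twist":[0,0,0],"grip":255},{"travel":[0,0,0],"twist":[0,0,0],"grip":255}]'
python3 -m jog '[{"travel":[-1,0,0],"twist":[0,0,0],"grip":255},{"travel":[-0.5,0,0],"twist":[0,0,0],"grip":255},{"travel":[0,0,0],"twist":[0,0,0],"grip":255},{"travel":[0,0,0],"twist":[0,0,0],"grip":255}]'
```

```text
time_s: 16.3
position: [514.3, -33.7, 38.2]
orientation: [3.141, 0.001, 1.39]
force: [-1.1, -6.0, 0.3]
width: 24.2
time_s: 16.7
position: [514.0, -35.0, 38.2]
orientation: [3.141, 0.001, 1.39]
force: [-2.1, -5.6, 0.3]
width: 24.6
time_s: 17.1
position: [513.8, -36.3, 38.2]
orientation: [3.141, 0.0, 1.39]
force: [-1.3, -5.9, -0.6]
width: 24.5
```

```bash
python3 -m jog '[{"travel":[-1,0,0],"twist":[0,0,0],"grip":255},{"travel":[-0.5,0,0],"twist":[0,0,0],"grip":255},{"travel":[0,0,0],"twist":[0,0,0],"grip":255},{"travel":[0,0,0],"twist":[0,0,0],"grip":255}]'
python3 -m jog '[{"travel":[-0.8,0,0],"twist":[0,0,0],"grip":255},{"travel":[0,0,0],"twist":[0,0,0],"grip":255},{"travel":[0,0,0],"twist":[0,0,0],"grip":255}]'
python3 -m jog '[{"travel":[-0.7,0,0],"twist":[0,0,0],"grip":255},{"travel":[0,0,0],"twist":[0,0,0],"grip":255},{"travel":[0,0,0],"twist":[0,0,0],"grip":255}]'
```

```text
time_s: 17.5
position: [513.6, -37.5, 38.2]
orientation: [3.141, 0.0, 1.39]
force: [-1.4, -4.5, -0.7]
width: 24.2
time_s: 17.8
position: [513.4, -38.1, 38.1]
orientation: [3.141, -0.0, 1.391]
force: [0.3, -4.3, -0.7]
width: 24.6
time_s: 18.1
position: [513.1, -38.7, 38.0]
orientation: [3.142, -0.0, 1.391]
force: [-0.1, -4.3, 0.1]
width: 24.4
```

```bash
python3 -m jog '[{"travel":[-0.7,0,0],"twist":[0,0,0],"grip":255},{"travel":[0,0,0],"twist":[0,0,0],"grip":255},{"travel":[0,0,0],"twist":[0,0,0],"grip":255}]'
python3 -m jog '[{"travel":[-0.6,0,0],"twist":[0,0,0],"grip":255},{"travel":[0,0,0],"twist":[0,0,0],"grip":255},{"travel":[0,0,0],"twist":[0,0,0],"grip":255}]'
```

```text
time_s: 18.4
position: [513.0, -39.4, 38.0]
orientation: [-3.142, -0.0, 1.391]
force: [0.2, -3.6, 0.4]
width: 24.1
time_s: 18.7
position: [512.9, -39.9, 38.0]
orientation: [-3.142, -0.0, 1.391]
force: [-0.9, -4.0, -0.5]
width: 24.3
```

```bash
python3 -m jog '[{"travel":[-0.6,0,0],"twist":[0,0,0],"grip":255},{"travel":[0,0,0],"twist":[0,0,0],"grip":255},{"travel":[0,0,0],"twist":[0,0,0],"grip":255}]'
python3 -c "
from st import *
bot.camera('top')
o=bot.get_obs();print(o['position'],tostand(o['position']),o['force'],o['moment'])"
```

```text
time_s: 19.0
position: [512.9, -39.9, 38.0]
orientation: [3.142, -0.001, 1.391]
force: [1.7, -0.7, -0.7]
width: 24.5
[512.85060799 -39.94167808  38.02930585] [-0.84751219 -5.47674391] [ 0.0913414   0.79920897 -1.83949692] [ 0.03671669 -0.1430124  -0.02812366]
```

```bash
python3 -m jog '[{"travel":[0,0,0],"twist":[0,0,0],"grip":150},{"travel":[0,0,0],"twist":[0,0,0],"grip":130},{"travel":[0,0,0],"twist":[0,0,0],"grip":110},{"travel":[0,0,0],"twist":[0,0,0],"grip":110},{"travel":[0,0,0],"twist":[0,0,0],"grip":110}]'
python3 - <<'E'
from st import *
p,_=bot.camera("scene"); p=p[140:230,270:390,::-1]; cv2.imwrite(f"pics/g8scene.png",cv2.resize(p,None,fx=6,fy=6,interpolation=3))
E
```

```text
time_s: 19.55
position: [512.8, -40.6, 38.1]
orientation: [3.142, -0.0, 1.391]
force: [-0.4, -1.0, -0.7]
width: 48.4
```

View pics/g8scene.png

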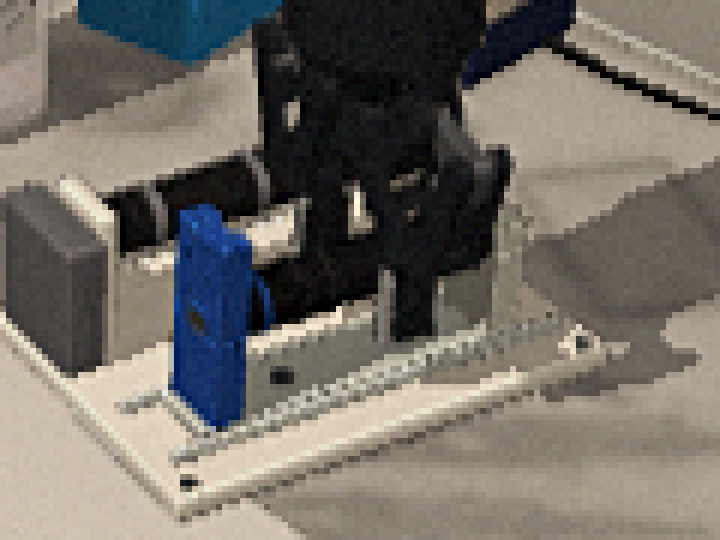

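```bash
python3 -m jog '[{"travel":[0,0,-8],"twist":[0,0,0],"grip":110},{"travel":[0,0,-15],"twist":[0,0,0],"grip":110},{"travel":[0,0,-30],"twist":[0,0,0],"grip":110},{"travel":[0,0,-40],"twist":[0,0,0],"grip":110},{"travel":[0,0,-35],"twist":[0,0,0],"grip":110},{"travel":[-20,0,-20],"twist":[0,0,0],"grip":110},{"travel":[-45,0,0],"twist":[0,0,0],"grip":110},{"travel":[-45,0,0],"twist":[0,0,0],"grip":110},{"travel":[-45,0,0],"twist":[0,0,0],"grip":110},{"travel":[-40,0,0],"twist":[0,0,0],"grip":110}]'
python3 -m jog '[{"travel":[-30,0,0],"twist":[0,0,0],"grip":110},{"travel":[0,0,0],"twist":[0,0,0],"grip":110},{"travel":[0,0,0],"twist":[0,0,0],"grip":110},{"travel":[0,0,0],"twist":[0,0,0],"grip":110}]'
python3 - <<'E'
from st import *
p,d=bot.camera("scene");np.save("s9.npy",p); p=p[140:230,270:390,::-1]; cv2.imwrite(f"pics/g9scene.png",cv2.resize(p,None,fx=6,fy=6,interpolation=3))
p,d=bot.camera("top"); np.save("t9.npy",p);np.save("t9d.npy",d);t=np.clip((p[170:235,270:375,::-1].astype(float)-20)*1.6,0,255).astype(np.uint8)
cv2.imwrite("pics/g9z.png",cv2.resize(t,None,fx=7,fy=7,interpolation=cv2.INTER_NEAREST))
E
```

```text
time_s: 20.6
position: [477.1, -234.7, 186.9]
orientation: [3.141, 0.001, 1.39]
force: [0.4, 0.5, -0.0]
width: 48.6
time_s: 21.0
position: [473.0, -260.6, 186.4]
orientation: [3.141, -0.001, 1.393]
force: [0.7, 0.1, 0.3]
width: 48.2
```

View pics/g9scene.png

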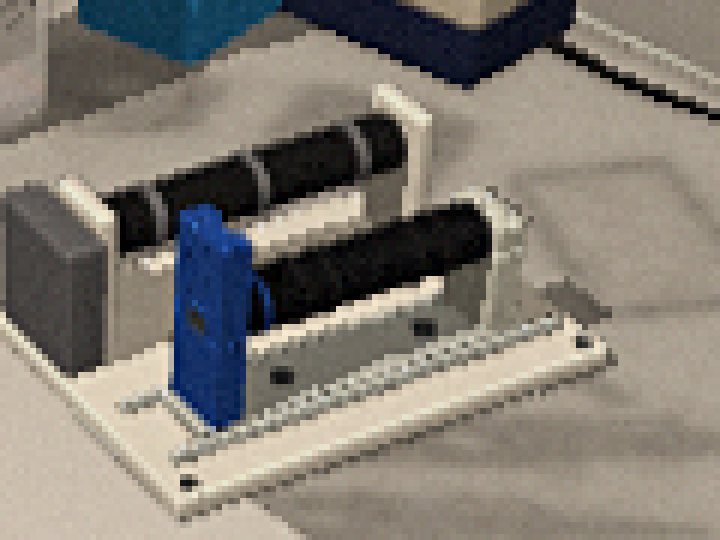

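View pics/g9z.png

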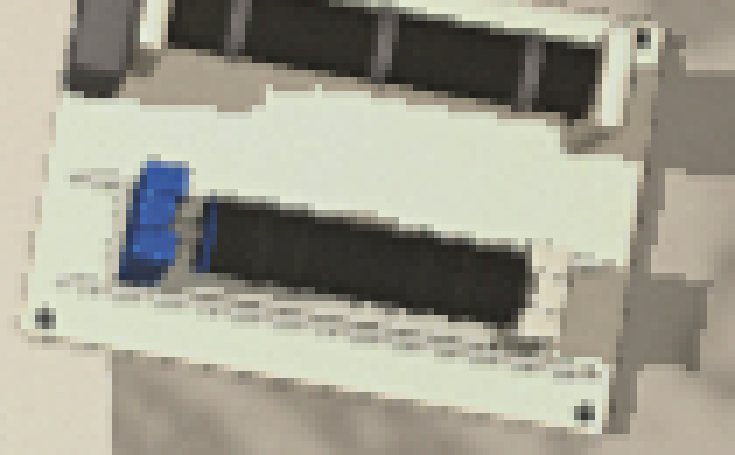

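The roller now lies between the blue bracket (top zoom x≈185) and the white one (x≈530), with its body against the white bracket. I'll check its height and tilt.

```bash
python3 - <<'E'
from st import *
p=np.load("t9.npy");d=np.load("t9d.npy");g=cv2.cvtColor(p,cv2.COLOR_RGB2GRAY).astype(np.float32);W=cloud("top",d)
S=lambda x,y:O+RS@np.array([x,y])
for nm,P,Q in(("-x",(-13,-54),(-13,44)),("+x",(13,-54),(13,44)),("+y",(-8,51),(8,51)),("-y",(-8,-59),(8,-59))):
    q,_=edge("top",g,S(*P),S(*Q),60,nm); print(tostand(q).round(1))
c=(W[...,:2]-O)@RS
k=(abs(c[...,0])<4)&(W[...,2]>45)
for a in range(-55,50,15):
    kk=k&(c[...,1]>a)&(c[...,1]<a+15); print(a,kk.sum(),np.median(W[kk][:,2]).round(1))
k2=(abs(c[...,0]-75)<4)&(abs(c[...,1])<50); print("drive top (73 true)",np.median(W[k2][:,2]))
# bystanders: image change
p0=np.load("top_p.npy").astype(int);df=abs(p0-p.astype(int)).sum(2)
for nm,b in(("bottle",(235,120,260,150)),("tube",(165,128,195,170)),("marker",(220,245,278,272))):
    print(nm,(df[b[1]:b[3],b[0]:b[2]]>60).sum())
E
```

```text
-x n 40 ang 80.54 mid (497.3,-47.5) med res 0.95
[-14.9 -15.6]
+x n 40 ang 79.62 mid (526.4,-41.9) med res 0.50
[12.8 -5. ]
+y n 40 ang 174.06 mid (523.8,15.9) med res 0.52
[ 0.  51.4]
-y n 40 ang 169.14 mid (503.5,-97.2) med res 0.48
[  0.  -63.5]
-55 21 72.6
-40 21 72.5
-25 23 73.1
-10 22 73.4
5 20 73.0
20 21 73.8
35 23 72.6
drive top (73 true) 72.12514694138441
bottle 0
tube 0
marker 0
```

```bash
python3 -c "
from rig import bot
print(bot.hand_in()); print(bot.get_obs()['time_s'])"
```

```text
the job is handed in; nothing more can be done
None
the job is handed in; nothing more can be done
```

The roller is seated in the bottle roller stand and released, and I handed the job in; the last time reading, shortly before that, was 21 s. The rig reports no verdict, so what follows rests on my own checks.

**What I did:** I gripped the roller in its cradle, lifted it clear, and found the blue bracket's groove floor by touch. I then pushed the sprung pin in about 16.5 mm. Force and travel agreed, at about 9.8 N. I lowered the roller, saw the force fall as the pin entered its recess, and let the spring take it back until the white bracket's face took over the load. Then I opened the fingers and raised the arm clear.

**Last checks:**
- **Height and tilt:** the top of the roller measures about 73 mm along its whole length, so the axis is about 60 mm high and level.
- **Angle:** within about 1 degree of the stand's y axis.
- **Position along the stand:** about 5 mm to the −y side of centre, so the carriage is clamped that way.
- **Forces:** the highest force I read while pressing was about 10.5 N, against the 22 N limit.
- **Bystanders:** the bottle, marker and tube show no change in the top picture.

**What disagreed:** the two cameras differed by about 4–5 mm on where the roller sat in the grip along its axis. I relied on touch for that direction. One roller edge in the final top picture was also poorly defined, giving a sideways centre of about −1 mm (limit 4 mm).

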